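Pin the hand rest to its bracket

TASK

The hand rest on the manicure table has slid out of line with its bracket, so the two holes no longer match. Take the tapered pin from the rack (the stout cone-nosed one with the tall plain cylindrical grip, not its two neighbours) and drive it nose down through both holes until its collar sits fully home on the hand rest's plate and the holes are pulled into line, then let go.

Things in the scene. Friction and masses are not known exactly. Their poses are not given: they have to be found in the camera images.
- pin: Tapered pin, aluminium, about 0.2 kg, upright, nose down. Origin: centre of the collar's underside, z up. Above it: collar 54 mm across, 6 thick, then a black plain cylindrical grip 26 mm across, 45 tall (z = 6 to 51). Below: straight shank 36 mm across, 22 long, then a cone narrowing to a 6 mm blunt nose at z = -62. Its neighbours stand along its starting y axis: fingers best close along x.
- rack: Fixed white open pin rack, 80 x 276 mm, top 86 mm above the table, three 40 mm holes 85 mm apart along its y axis; the pin starts in any of them. Origin: centre of its underside. The other two pins there do not fit: a slim straight one (12 mm shank, ball grip 28 mm across, 30 tall) and a short stub (32 mm shank, mushroom grip 36 mm across, 18 tall).
- bracket_hole (a point): Centre of the 40 mm round through hole of the fixed steel bracket, on the upper face of its top plate (110 x 100 x 10 mm), 70 mm above the table. Below the plate it is open down to 8 mm above the table. z up; x points along the slide, towards the hand rest.
- rest_hole (a point): Centre of the 40 mm hole in the hand rest's 8 mm plate, on its upper face, 78 mm above the table. It lies on the bracket, slides only along the bracket's x, has 4 N friction and starts 6 to 10 mm too far to +x; the cone pushes it back, needing a push of some 4 to 15 N down (its weight alone jams). A rounded 220 mm rest is fixed to it 155 mm from the hole to +x, 125 mm high. When home, the pin's origin is here.
Not all that is in view belongs to the job. What is shaped like the pin but pink is not meant.

How it is judged:
At the end, for the whole second after the job is handed in: The tapered pin stands upright (within 8 degrees) through both holes, released and at rest, its axis within 6 mm of the bracket hole's centre, its collar down on the hand rest's plate (within 6 mm), and the plate's hole in line with the bracket's hole (within 5.5 mm) (z of pin in the frame of rest_hole between -0.004 and 0.006 m and horizontal distance between pin and bracket_hole below 0.006 m and horizontal distance between rest_hole and bracket_hole below 0.0055 m and angle between pin's own z axis and vertical below 0.15 rad and linear speed of pin below 0.02 m/s and contact force between pin and the fingers below 0.1 N); the robot touches nothing.
It also fails if it takes over 38 s, if anything falls off the work surface, if the arm or the gripper's body presses on something with over 40 N, if the wrist force passes 120 N, or if a joint passes its speed limit or range.

ROBOT

A 6-joint arm with a two-finger parallel gripper is mounted at the origin on the work surface. World frame = base frame: x ahead of the robot, y to its left, z up, the work surface at z = 0. Lengths are in m, angles in rad, forces in N, time in s.
With the tool pointing down it reaches from about 0.375 to 0.9 m from the base axis. Payload 3.1 kg.
Tool frame: the origin (TCP) lies at the centre of the arm's flange, where the gripper is bolted on; the fingertips stand 173 mm ahead of it and the grasp point (between the pads) lies 155 mm ahead of it (ctrl.finger_overhang is the distance from the TCP to the fingertips, in m); z points along the fingers, y is the direction in which the jaws open and shut (so a half turn about z gives the same grasp; the last joint's range is limited). The gripper opens to 85 mm and grips with 20 to 120 N. Pads are 22 mm wide; open, the fingers measure 114 mm over their backs; the gripper's body (76 mm by 85 mm) begins 54 mm behind the grasp point. The pads swing forward as they close: fully open they stand 13 mm farther back than shut.
Start: joints at [-1.514, 0.527, 1.433, -0, 1.181, -0.178], TCP at [0.146, -0.608, 0.405] pointing down, gripper open.
Joint ranges: [-3.08, 3.08], [-0.75, 2.2], [0.22, 2.44], [-1.43, 4.57], [0, 2.65], [-2.85, 2.85]. Speed limits (rad/s): [2.79, 2.79, 3.14, 3.14, 3.14, 3.14].

INTERFACE

Orientations are given as a unit quaternion [w, x, y, z].
In Python, from cell import ctrl gives the robot as it stands.
- The arm moves only by the tool move_arm, never from a script. Its argument "steps" is text: rows parted by semicolons, each of 4 numbers parted by spaces: the shift along the tool's x, y, z in mm, then the turn about the tool's z in rad. In form: x y z spin; .... A call has 1 to 20 rows; each row shifts and turns the pose as measured when the row begins, along the tool's axes as they then stand; what a row does not reach is not made up. A row lasts 1/12 s, in which the tool goes at most 41.7 mm and 7.16 degrees, less where a joint would pass 70% of its speed; a pose out of reach is approached as far as the arm can. A call with a gripper value outside its range is refused whole. "grip" is the finger opening in mm, from 0 to 85.4, set as the call begins (left out, the last holds). The fingers move at their own pace and stop on an object; the grip force is fixed at half the most. Time passes only in rows, so rows that do not move let the fingers close. It gives the time, the measured TCP pose, the force and the opening at its end, in the units of the state.
- ctrl.get_state(): the state, without advancing time (a new reading comes with each control period).
- ctrl.get_image(name): name is "side" or "top" or "wrist"; returns a dict with "pixels" (420x560x3 uint8, blue, green, red), "depth" (420x560 float32, m along the optical axis (not along the pixel's ray), 0 where there is no reading), "vertical_fov" (degrees; the focal length in pixels is half the picture's height over the tangent of half this angle, whatever the lens; pixels are square), "cx", "cy" (the principal point, pixels), "view" (4x4, takes a point from world to camera coordinates); the wrist camera has in their place "tool_from_camera" (4x4, takes a point from camera to tool coordinates, whose origin is the TCP and whose axes are the flange's). Camera axes: x right, y down, z forward; pixel columns grow to the right and rows downward; lengths in m; the calibration is good to about 2 mm. The wrist camera is an equidistant fisheye: a pixel r from the principal point sees the ray r / f radians off the axis. A picture is of the moment at which its call begins: read the wrist's pose just before it.
- ctrl.sign_off(): hands the job in, once; it reports no verdict.
The state is a dict: "clock": time; "joint_positions": joint angles; "qd": joint speeds; "joint_efforts": joint torques, N m; "tool_pos": TCP position; "tcp_rot": TCP orientation; "ft_force": force on the tool from outside, world axes, zero at the start; "torque": the same for the moment, N m; "grip_width": finger opening in m.
Only numpy, scipy, OpenCV 4.12 (cv2) and the standard library are available. Lean on these libraries where they do the work, as an engineer would, in place of code of your own. Each camera call takes 0.05 s, during which the arm holds its last target. There are 200 camera calls.

## Working session

There is one attempt and no reset: what is moved stays moved. The work goes in short steps, Python scripts to look and compute and a tool call to move; the robot and the scene stay as the last step left them, time stands still between calls to the robot, and variables do not carry over. Pictures are saved under pics/ and viewed, about 8 in all and at most 12, crops included, and the job is handed in when it is done.

Besides the shell and the picture viewer there is one more tool, called after ">>>" as name(argument=value, ...) on one line, values as JSON. move_arm: Moves the arm, as the interface text tells. Its arguments: {"type":"object","properties":{"steps":{"type":"string"},"grip":{"type":"number"}},"required":["steps"]}

```bash
mkdir -p pics
cat > h.py <<'E'
import numpy as np, cv2
from scipy.spatial.transform import Rotation as R
from cell import ctrl
def save(n,f):
    im=ctrl.get_image(n); cv2.imwrite(f'pics/{f}.png',im['pixels']); np.save(f'pics/{f}.npy',im,allow_pickle=True); return im
def load(f): return np.load(f'pics/{f}.npy',allow_pickle=True).item()
def foc(im): return 210/np.tan(np.radians(im['vertical_fov'])/2)
def cloud(im):
    f=foc(im); d=im['depth']; v,u=np.mgrid[:420,:560]
    P=np.stack([(u-im['cx'])/f*d,(v-im['cy'])/f*d,d,np.ones_like(d)],-1)
    return (P@np.linalg.inv(im['view']).T)[...,:3]
def onplane(im,u,v,z):
    f=foc(im); T=np.linalg.inv(im['view']); r=T[:3,:3]@np.array([(u-im['cx'])/f,(v-im['cy'])/f,1]); o=T[:3,3]
    return o+r*(z-o[2])/r[2]
E
python3 - <<'E'
from h import *
for n in('top','side'):
    im=save(n,n+'0'); print(n,im['vertical_fov'],np.linalg.inv(im['view']).round(3))
s=ctrl.get_state(); print(s)
im=ctrl.get_image('wrist'); print(im['tool_from_camera'])
E
```

```text
top 56.05862186353754 [[ 0.124 -0.962  0.242  0.369]
 [-0.992 -0.12   0.028 -0.025]
 [ 0.002 -0.243 -0.97   0.874]
 [ 0.     0.     0.     1.   ]]
side 49.66147468814349 [[-0.974 -0.166  0.153  0.441]
 [-0.225  0.693 -0.685  0.576]
 [ 0.008 -0.702 -0.712  0.7  ]
 [ 0.     0.     0.     1.   ]]
{'clock': 0.1, 'joint_positions': array([-1.51354780e+00,  5.28355816e-01,  1.43377096e+00,  1.70262445e-05,
        1.18143696e+00, -1.78542423e-01]), 'qd': array([-0.0005704 , -0.00278939, -0.00187518,  0.00170599,  0.00037227,
       -0.00105505]), 'joint_efforts': array([-8.53712063e-04, -4.43306851e+01, -1.78586429e+01, -1.84003716e-04,
        3.92546746e-03, -8.56645954e-06]), 'tool_pos': array([ 0.1459941 , -0.60738626,  0.40384286]), 'tcp_rot': array([-9.83251641e-04,  9.93058273e-01,  1.17619280e-01,  6.75916747e-05]), 'ft_force': array([-0.01785862,  0.08074694, -0.09584171]), 'torque': array([ 0.02476608,  0.05007059, -0.03158314]), 'grip_width': 0.08523662874187378}
[[-6.33972129e-04 -9.58923873e-01 -2.83662835e-01  7.07006202e-02]
 [ 9.99999791e-01 -6.43993392e-04 -5.79256682e-05 -1.11768653e-03]
 [-1.27130685e-04 -2.83662813e-01  9.58924081e-01  2.95531712e-02]
 [ 0.00000000e+00  0.00000000e+00  0.00000000e+00  1.00000000e+00]]
```

View pics/top0.png

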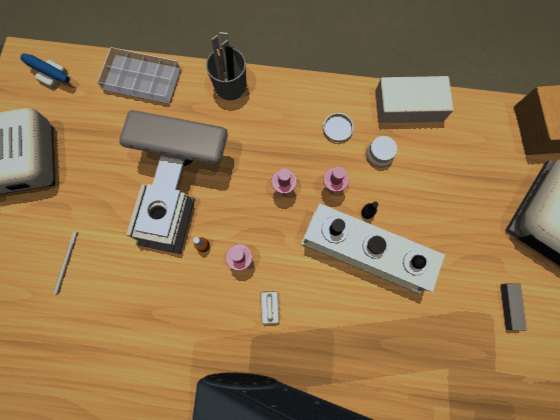

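View pics/side0.png

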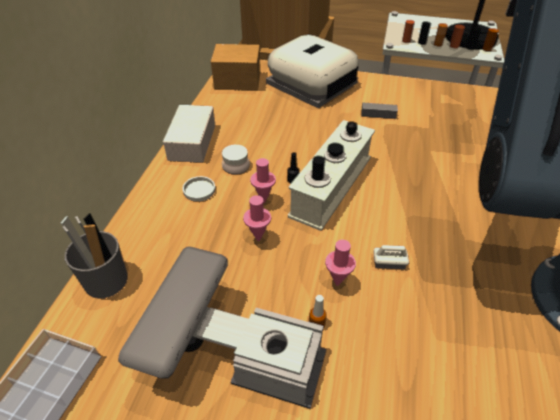

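The top view shows the rack at (372,247) and its three black grips. The tall cylinder is the left one at (336,228), which the side view confirms at (318,168). The bracket hole is at (157,210), and the pink decoys are elsewhere.

Run:
```python
from h import *
t=load('top0'); C=cloud(t); g=t['pixels'].max(2)
# grip tops/collars from depth
for n in('top0','side0'):
    im=load(n); P=cloud(im).reshape(-1,3)
    k=(P[:,2]>.118)&(P[:,2]<.15)&(abs(P[:,0]-.42)<.2)&(P[:,1]<-.0)&(P[:,1]>-.3)
    q=P[k]; 
    k2=im['pixels'].max(2).reshape(-1)[k]<70; q=q[k2]
    print(n,len(q),q.mean(0),q.min(0),q.max(0), np.median(q[q[:,2]>.132],0))
    # rack top
    m=(abs(cloud(im)[...,2]-.086)<.006)&(im['pixels'].min(2)>110)
    nn,l,st,c=cv2.connectedComponentsWithStats(m.astype('uint8'))
    for i in np.argsort(-st[1:,4])[:3]+1:
        q=cloud(im)[l==i]; r=cv2.minAreaRect((q[:,:2]*1000).astype('float32')); print(st[i,4],c[i],r,np.median(q[:,2]))
# hole top
for n,(u,v),w in(('top0',(157,210),14),('side0',(274,342),22)):
    im=load(n); G=cv2.cvtColor(im['pixels'],cv2.COLOR_BGR2GRAY)
    m=np.zeros_like(G); m[v-w:v+w,u-w:u+w]=(G<95)[v-w:v+w,u-w:u+w]
    cs,_=cv2.findContours(m,0,1); c=max(cs,key=cv2.contourArea)
    p=np.array([onplane(im,*x[0],.078)[:2]*1000 for x in c],'float32'); print(n,cv2.minEnclosingCircle(p),cv2.fitEllipse(p))
    a=cv2.resize(im['pixels'][v-75:v+75,u-75:u+75],(400,400),interpolation=2); 
    b=a if n=='top0' else np.hstack([b,a])
cv2.imwrite('pics/c1.png',b)
# arm rest
m=(C[...,2]>.105)&(C[...,2]<.14)&(C[...,1]>.1)
nn,l,st,c=cv2.connectedComponentsWithStats(m.astype('uint8'))
for i in np.argsort(-st[1:,4])[:3]+1:
    q=C[l==i]; print('rest',st[i,4],c[i],cv2.minAreaRect((q[:,:2]*1000).astype('float32')))
```

```text
top0 273 [ 0.51137543 -0.18751059  0.12982285] [ 0.47460851 -0.29111362  0.11805677] [ 0.5444066  -0.10415684  0.14117273] [ 0.5319038  -0.11716428  0.13829216]
3914 [376.25038324 247.4777721 ] ((509.99365234375, -199.148193359375), (270.8725891113281, 80.8482894897461), 73.98165130615234) 0.08703088789348257
611 [ 25.6792144  146.51391162] ((637.8391723632812, 572.9998168945312), (161.07737731933594, 74.1588134765625), 16.738977432250977) 0.08932736222949877
408 [545.29166667 205.87009804] ((647.6256713867188, -548.0322265625), (55.27724838256836, 170.71319580078125), 86.71745300292969) 0.0870029295707917
side0 179 [ 0.52312506 -0.14337889  0.12929292] [ 0.4777374  -0.28555787  0.11816593] [ 0.54274846 -0.104527    0.13867528] [ 0.53268204 -0.11365095  0.13643351]
2127 [332.42830277 162.29055007] ((509.41351318359375, -201.4035186767578), (273.3826599121094, 82.39321899414062), 73.90460205078125) 0.0858520037151993
462 [312.46969697  68.23593074] ((626.7213134765625, -577.0443725585938), (249.04693603515625, 128.71734619140625), 12.78139591217041) 0.08622889442329967
6 [302.16666667
[... 182 characters left out ...]
 19.4112606048584) ((530.404296875, 251.8227081298828), (33.4911994934082, 36.9053840637207), 118.22562408447266)
side0 ((527.7608032226562, 251.59669494628906), 17.486682891845703) ((526.2969970703125, 252.59742736816406), (25.177534103393555, 33.39227294921875), 154.1348114013672)
rest 3861 [173.02978503 136.52706553] ((684.4793701171875, 237.80831909179688), (217.7672882080078, 82.83065032958984), 85.94136810302734)
rest 85 [229.11764706  59.69411765] ((878.0767211914062, 148.52883911132812), (25.947635650634766, 16.704832077026367), 10.909597396850586)
rest 65 [215.8         50.53846154] ((881.3161010742188, 178.0065155029297), (31.362022399902344, 12.329083442687988), 5.205657482147217)
```

View pics/c1.png

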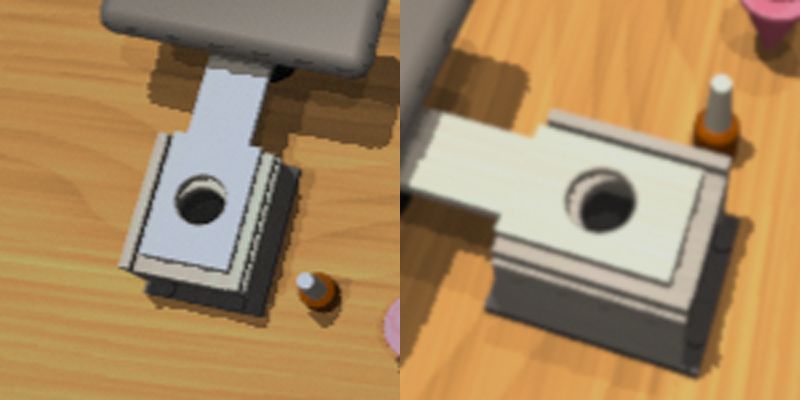

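>>> move_arm(steps="31 -24 0 0;31 -24 0 0;31 -24 0 0;31 -24 0 0;31 -24 0 0;31 -24 0 0;31 -24 0 0;31 -24 0 0;31 -24 0 0;31 -24 0 0;31 -24 0 0;31 -24 0 0;31 -24 0 0;31 -24 0 0;31 -24 0 0;31 -24 0 0", grip=85)

```text
clock: 1.48
tool_pos: [0.5513, -0.1052, 0.3984]
tcp_rot: [0.001, 0.994, 0.109, -0.002]
ft_force: [0.2, -0.7, 0.2]
grip_width: 0.0851
```

>>> move_arm(steps="0 0 0 -0.12;0 0 0 -0.12;0 0 0 -0.12;0 0 0 -0.12;0 0 0 -0.12;0 0 0 -0.12;0 0 0 -0.12;0 0 0 -0.12;0 0 0 -0.1;0 0 0 0")

```text
clock: 2.32
tool_pos: [0.556, -0.0936, 0.3952]
tcp_rot: [-0.003, 0.787, 0.616, -0.002]
ft_force: [-0.5, 0.6, 0.2]
grip_width: 0.0849
```

```bash
cat >> h.py <<'E'
def tool():
    s=ctrl.get_state(); q=s['tcp_rot']; T=np.eye(4); T[:3,:3]=R.from_quat([q[1],q[2],q[3],q[0]]).as_matrix(); T[:3,3]=s['tool_pos']; return T
def yaw(T): return np.degrees(np.arctan2(T[1,0],T[0,0]))
def wsave(f):
    T=tool(); im=save('wrist',f); im['W']=T@im['tool_from_camera']; np.save(f'pics/{f}.npy',im,allow_pickle=True); return im
def wray(im,uv):
    f=foc(im); uv=np.atleast_2d(uv).astype(float); d=uv-[im['cx'],im['cy']]; r=np.hypot(*d.T)+1e-9; th=r/f
    return np.c_[d/r[:,None]*np.sin(th)[:,None],np.cos(th)]
def wplane(im,uv,z):
    W=im['W']; w=wray(im,uv)@W[:3,:3].T; o=W[:3,3]; return o+w*((z-o[2])/w[:,2])[:,None]
def wpix(im,P):
    W=np.linalg.inv(im['W']); c=np.atleast_2d(P)@W[:3,:3].T+W[:3,3]; th=np.arctan2(np.hypot(c[:,0],c[:,1]),c[:,2]); p=c[:,:2]/np.hypot(c[:,0],c[:,1])[:,None]
    return p*th[:,None]*foc(im)+[im['cx'],im['cy']]
def go(x,y,z,yw):
    T=tool(); d=T[:3,:3].T@(np.array([x,y,z])-T[:3,3])*1000
    print('tool shift mm',d.round(1),'spin',round(-np.radians(yw-yaw(T)),3))
E
python3 - <<'E'
from h import *
T=tool(); im=wsave('w1'); print(T.round(4),yaw(T)); go(.533,-.1175,.404,73.95); s=ctrl.get_state(); print(s['clock'],s['ft_force'])
print(wpix(im,[[.533,-.1175,.137],[.533,-.1175,.092]]))
E
```

```text
[[ 0.2403  0.9707 -0.0062  0.556 ]
 [ 0.9707 -0.2403  0.0029 -0.0936]
 [ 0.0013 -0.0067 -1.      0.3952]
 [ 0.      0.      0.      1.    ]] 76.09579608646956
tool shift mm [-28.8 -16.5  -8.8] spin 0.034
2.3667 [ 0.24613504 -1.17215621 -0.31699258]
[[267.50761089 248.52755794]
 [270.31635407 228.26876592]]
```

View pics/w1.png

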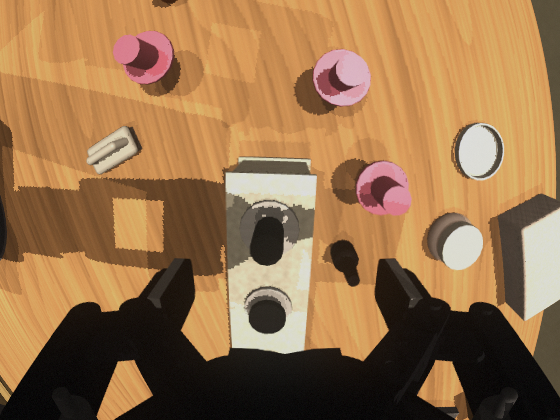

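The wrist view shows the tall grip at about (267,240), with its top near (267,254), and the stub or mushroom pin below at (267,315). A small dark bottle stands beside it at (344,262), so I'll check its clearance.

Run:
```python
from h import *
im=load('w1'); g=im['pixels'].max(2)
m=np.zeros_like(g); m[205:275,235:300]=(g<40)[205:275,235:300]*255
cs,_=cv2.findContours(m,0,1); c=max(cs,key=cv2.contourArea); print(cv2.boundingRect(c),cv2.minAreaRect(c))
for v in range(212,270,4):
    r=np.where(m[v])[0]; print(v,r.min() if len(r) else 0,r.max() if len(r) else 0,end=' | ')
# wrist depth points: grip top
d=im['depth']; v,u=np.where((m>0)); rr=wray(im,np.c_[u,v]); P=rr*(d[v,u]/rr[:,2])[:,None]; P=P@im['W'][:3,:3].T+im['W'][:3,3]
k=abs(P[:,2]-.137)<.005; q=P[k]; print('\n',k.sum(),q.mean(0),cv2.minAreaRect((q[:,:2]*1000).astype('float32')))
# bottle
v,u=np.mgrid[235:290,325:365].reshape(2,-1); rr=wray(im,np.c_[u,v]); P=rr*(d[v,u]/rr[:,2])[:,None]; P=P@im['W'][:3,:3].T+im['W'][:3,3]
q=P[(P[:,2]>.02)&(P[:,2]<.2)]; print('bottle',q.mean(0),q.min(0),q.max(0))
C=cloud(load('top0'));q=C[200:222,360:382].reshape(-1,3);q=q[q[:,2]>.02];print(q.mean(0),q.min(0),q.max(0))
```

```text
(251, 217, 32, 48) ((266.5, 240.5), (47.0, 31.0), 90.0)
212 0 0 | 216 0 0 | 220 260 277 | 224 257 281 | 228 255 282 | 232 254 282 | 236 253 282 | 240 252 282 | 244 251 282 | 248 251 281 | 252 251 281 | 256 253 278 | 260 255 271 | 264 262 266 | 268 0 0 | 
 781 [ 0.53199702 -0.1160924   0.13794154] ((531.826904296875, -116.79179382324219), (24.707923889160156, 23.043453216552734), 14.962784767150879)
bottle [ 0.59727837 -0.19193254  0.04867492] [ 0.58317467 -0.20868317  0.0203207 ] [ 0.61294247 -0.18255885  0.08095675]
[ 0.59266627 -0.1909424   0.05781204] [ 0.36941579 -0.20991083  0.02056191] [ 0.61356761 -0.02477216  0.8736235 ]
```

>>> move_arm(steps="-14 -9 20 0.035;-14 -9 20 0;0 0 20 0;0 0 0 0;0 0 0 0")

```text
clock: 2.78
tool_pos: [0.5312, -0.1165, 0.3348]
tcp_rot: [-0.001, 0.803, 0.595, -0.0]
ft_force: [-0.3, -0.5, 1.4]
grip_width: 0.0851
```

```bash
python3 -c "
from h import *
go(.532,-.1165,.270,73.95); print(tool().round(4)); print(ctrl.get_state()['qd'].round(3))"
```

```text
tool shift mm [ 0.2  0.9 64.8] spin -0.015
[[ 2.911e-01  9.567e-01 -1.500e-03  5.312e-01]
 [ 9.567e-01 -2.911e-01  1.400e-03 -1.165e-01]
 [ 9.000e-04 -1.800e-03 -1.000e+00  3.348e-01]
 [ 0.000e+00  0.000e+00  0.000e+00  1.000e+00]]
[-0.006  0.027  0.023  0.002 -0.006  0.025]
```

Aligned, so I descend and then grip.

>>> move_arm(steps="0 1 15 -0.015;0 0 15 0;0 0 15 0;0 0 13 0;0 0 5 0;0 0 0 0")

```text
clock: 3.28
tool_pos: [0.5368, -0.1172, 0.2763]
tcp_rot: [0.005, 0.801, 0.599, 0.003]
ft_force: [0.2, 0.3, -0.5]
grip_width: 0.0848
```

```bash
python3 -c "
from h import *
go(.532,-.1165,.270,73.95); print(ctrl.get_state()['ft_force'])"
```

```text
tool shift mm [-0.6 -4.9  6.2] spin -0.006
[ 0.2173064   0.26006472 -0.49294992]
```

>>> move_arm(steps="0 -2.5 3 0;0 -2 3 0;0 0 0 0;0 0 0 0")

```text
clock: 3.62
tool_pos: [0.5337, -0.1159, 0.2729]
tcp_rot: [0.007, 0.801, 0.599, 0.005]
ft_force: [0.3, 0.1, 0.1]
grip_width: 0.0848
```

```bash
python3 -c "
from h import *
go(.532,-.1165,.270,73.95); print(ctrl.get_state()['ft_force'],ctrl.get_state()['tcp_rot'])"
```

```text
tool shift mm [-1.1 -1.5  2.9] spin -0.006
[0.30367864 0.10318306 0.11798976] [0.007425   0.80067713 0.59903135 0.00473804]
```

>>> move_arm(steps="0 -3 2 0;0 -1 0 0;0 0 0 0;0 0 0 0")

```text
clock: 3.95
tool_pos: [0.5296, -0.1147, 0.272]
tcp_rot: [0.008, 0.801, 0.599, 0.005]
ft_force: [0.0, -0.3, -0.4]
grip_width: 0.085
```

```bash
cat >> h.py <<'E'
def rep():
    T=tool(); s=ctrl.get_state(); print('tcp',T[:3,3].round(4),'grasp',(T[:3,3]+.155*T[:3,2]).round(4),'z',T[:3,2].round(4),'yaw',yaw(T).round(2),'F',s['ft_force'].round(1),'w',s['grip_width'],'t',s['clock'])
E
python3 -c "
from h import *
rep()"
```

```text
tcp [ 0.5296 -0.1147  0.272 ] grasp [ 0.5325 -0.1158  0.1171] z [ 0.0186 -0.0071 -0.9998] yaw 73.59 F [ 0.  -0.3 -0.4] w 0.08496605240555749 t 3.95
```

>>> move_arm(steps="0 0 0 0;0 0 0 0;0 0 0 0;0 0 0 0;0 0 0 0;0 0 0 0;0 0 0 0;0 0 0 0", grip=15)

```text
clock: 4.62
tool_pos: [0.5299, -0.1149, 0.2725]
tcp_rot: [0.009, 0.801, 0.599, 0.006]
ft_force: [-0.4, -0.3, 0.6]
grip_width: 0.0249
```

```bash
python3 -c "
from h import *
rep()"
```

```text
tcp [ 0.5299 -0.1149  0.2725] grasp [ 0.5329 -0.1161  0.1176] z [ 0.0194 -0.0075 -0.9998] yaw 73.58 F [-0.4 -0.3  0.6] w 0.024877800727613142 t 4.6167
```

>>> move_arm(steps="0 0 -15 0;0 0 -30 0;0 0 -30 0;0 0 -30 0;0 0 -28 0;0 0 0 0")

```text
clock: 5.12
tool_pos: [0.5274, -0.1142, 0.406]
tcp_rot: [0.005, 0.801, 0.599, 0.004]
ft_force: [1.1, 0.4, -1.3]
grip_width: 0.0247
```

```bash
python3 -c "
from h import *
rep(); go(.505,.17,.405,73.9)"
```

```text
tcp [ 0.5274 -0.1142  0.406 ] grasp [ 0.5293 -0.1148  0.251 ] z [ 0.0124 -0.004  -0.9999] yaw 73.55 F [ 1.1  0.4 -1.3] w 0.02471286238938079 t 5.1167
tool shift mm [ 266.2 -102.    -0.4] spin -0.006
```

>>> move_arm(steps="26 -10 0 0;26 -10 0 0;26 -10 0 0;26 -10 0 0;26 -10 0 0;26 -10 0 0;26 -10 0 0;26 -10 0 0;26 -10 0 0;24 -9 0 0;0 0 0 0;0 0 0 0")

```text
clock: 6.12
tool_pos: [0.5012, 0.1718, 0.3916]
tcp_rot: [0.001, 0.803, 0.596, -0.003]
ft_force: [0.2, 0.2, -1.7]
grip_width: 0.0247
```

```bash
python3 -c "
from h import *
rep(); wsave('w2'); save('side','s2'); rep()
a=load('w2'); b=load('s2')
cv2.imwrite('pics/w2s.png',cv2.resize(np.hstack([a['pixels'][40:420,90:470],b['pixels'][40:420,100:480]]),(800,400)))"
```

```text
tcp [0.5012 0.1718 0.3916] grasp [0.5006 0.1708 0.2366] z [-0.0037 -0.0063 -1.    ] yaw 73.24 F [ 0.2  0.2 -1.7] w 0.024686189865306376 t 6.1167
tcp [0.5014 0.1707 0.3918] grasp [0.5008 0.1698 0.2368] z [-0.0039 -0.006  -1.    ] yaw 73.12 F [-0.7 -1.1 -2. ] w 0.024665213083743216 t 6.2167
```

View pics/w2s.png

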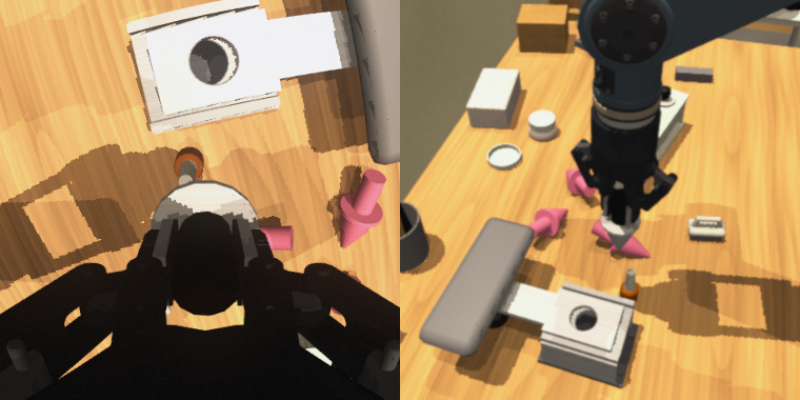

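The pin is held. The pink decoys, which stood on their noses, have now fallen over but are still on the table. The hole shows at about (213,60) in the crop, with a light crescent on its +x side.

Run:
```python
from h import *
im=load('w2'); print(wpix(im,[.529,.252,.078]))
c=cv2.resize(im['pixels'][55:145,240:360],None,fx=6,fy=6,interpolation=cv2.INTER_CUBIC)
cv2.imwrite('pics/c2.png',c)
np.set_printoptions(linewidth=250); g=cv2.cvtColor(im['pixels'],cv2.COLOR_BGR2GRAY)
for v in (88,94,98,104,110): print(v,g[v,262:325])
```

```text
[[291.27911879  95.83884194]]
88 [241 242 241 241 241 241 241 241 232 177 110  67  64  65  65  64  64  63  62  64  63  63  65  63  65  62  65  63  62  64  63  62  63  64  63  64  64  62  62  66  87 125 225 239 239 238 239 233 187 131 125 111 144 208 237 242 241 241 241 243 242 241
 241]
94 [241 241 242 241 241 241 235 203 142 105 106 107 105 107 106 108 106 105 105  91  64  62  62  62  62  63  64  62  62  63  63  65  72  75  73  76  76  76  75  77  75  73  72 111 186 237 235 235 235 235 235 231 191 123 158 226 242 241 242 242 242 242
 242]
98 [241 241 241 240 241 241 233 186 130 102 104 106 105 104 106 107 108 109 109 110 110 112 112 111 107  64  62  65  67  74  76  74  75  74  75  74  74  73  75  75  75  75  76  78 153 208 237 235 235 234 224 125 123 115 136 208 237 242 242 242 242 241
 241]
104 [241 241 242 241 241 242 241 234 197 134 108 107 107 107 107 108 108 108 109 109 110 109 107 109 108 110 110  75  76  75  75  74  73  76  74  73  74  75  73  75  76  75  73 104 166 233 238 237 235 235 233 193 122 146 201 238 241 242 241 242 242 242
 242]
110 [241 241 241 241 241 240 241 242 241 241 228 190 139 112 108 105 106 107 108 110 108 109 110 110 126 125 125 118  90  73  76  73  73  74  72  74  75  76  75  73  80 131 185 229 236 236 236 236 236 201 139 196 235 241 241 242 242 242 241 242 242 242
 242]
```

View pics/c2.png

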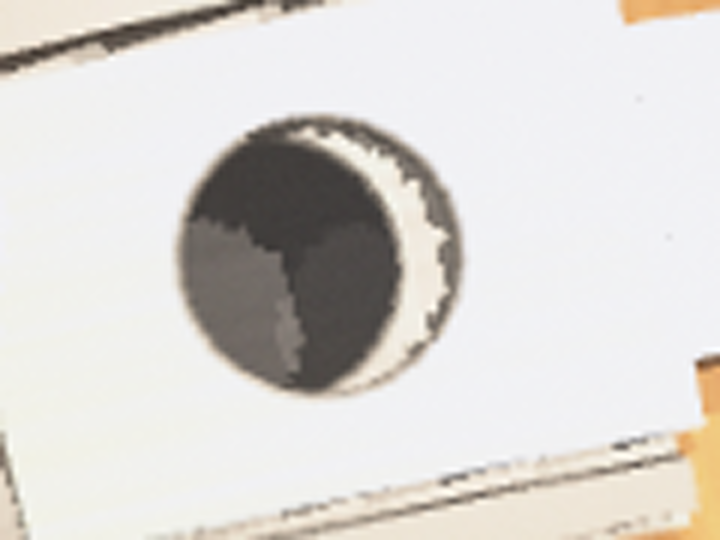

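The crop shows the rest hole's outline centred at (320,254) in the crop. The bracket hole's edge is the dark/light arc on its right, with its rightmost point at (402,262).

Run:
```python
from h import *
from scipy.optimize import least_squares
im=load('w2'); f=lambda c:(np.array(c,float)+.5)/6-.5+[240,55]
g=cv2.GaussianBlur(cv2.cvtColor(im['pixels'],cv2.COLOR_BGR2GRAY),(0,0),.6).astype('float32')
def edge(c,angs,r0,r1,rise):
    out=[]
    for a in np.radians(angs):
        r=np.arange(r0,r1,.1); p=c+np.c_[np.cos(a)*r,np.sin(a)*r]
        s=cv2.remap(g,p[:,0].astype('float32')[None],p[:,1].astype('float32')[None],1)[0]
        out.append(p[np.argmax(np.diff(s)*rise)])
    return np.array(out)
def fit(p,z):
    q=wplane(im,p,z)[:,:2]; s=least_squares(lambda c:np.hypot(*(q-c).T)-.02,q.mean(0),loss='soft_l1',f_scale=.0005); return s.x,np.abs(s.fun).mean()
o=f((320,254)); e=edge(o,range(0,360,10),20,27,1); h,rh=fit(e,.078); print('rest',h,rh)
b=f((264,262)); e2=edge(b,range(-50,46,5),17,27,1); k,rk=fit(e2,.070); print('brk',k,rk, e2[::6])
d=h-k; print('off',np.hypot(*d)*1000,np.degrees(np.arctan2(d[1],d[0])))
```

```text
rest [0.53010347 0.25058493] 0.00036323834540155875
brk [0.52195834 0.25142384] 0.00026975678581549184 [[297.27470942  81.93325336]
 [304.91435583  90.48614275]
 [306.8247963  102.34809699]
 [301.20235553 113.03411502]]
off 8.188211726997922 -5.880455255807466
```

>>> move_arm(steps="21 -1 0 0;21 -1 5 0;21 -1 5 0;21 0 5 0;0 0 0 0;0 0 0 0;0 0 0 0")

```text
clock: 6.8
tool_pos: [0.5262, 0.2459, 0.3726]
tcp_rot: [0.002, 0.807, 0.59, -0.006]
ft_force: [0.1, 0.2, -2.5]
grip_width: 0.0251
```

```bash
cat >> h.py <<'E'
def goG(x,y):
    T=tool(); gp=T[:3,3]+.155*T[:3,2]; d=T[:3,:3].T@np.array([x-gp[0],y-gp[1],0])*1000; print('shift for grasp',d.round(1))
E
python3 - <<'E'
from h import *
rep(); goG(.522,.2513); im=save('side','s3'); t=save('top','t3'); T=tool()
T_=tool(); G=T_[:3,3]+.155*T_[:3,2]
def px(im,P):
    c=im['view'][:3,:3]@P+im['view'][:3,3]; return c[:2]/c[2]*foc(im)+[im['cx'],im['cy']]
for n,o in(('collar',.031),('nose',.093)): print(n,px(im,G+o*T_[:3,2]),px(t,G+o*T_[:3,2]))
u,v=px(im,G+.06*T_[:3,2]).astype(int)
a=im['pixels'][v-50:v+50,u-50:u+50]
w=save('wrist','w3')
cv2.imwrite('pics/s3c.png',np.hstack([cv2.resize(a,(400,400),interpolation=2),cv2.resize(w['pixels'][100:380,140:420],(400,400))])); print('crop org',u-50,v-50)
E
```

```text
tcp [0.5262 0.2459 0.3726] grasp [0.525  0.2444 0.2176] z [-0.0075 -0.0099 -0.9999] yaw 72.37 F [ 0.1  0.2 -2.5] w 0.025091525939407597 t 6.8
shift for grasp [ 5.7 -5.  -0. ]
collar [278.6682562  297.84810202] [141.94587632 199.53300137]
nose [279.27829231 322.01929605] [152.89772317 208.14329307]
crop org 228 259
```

View pics/s3c.png

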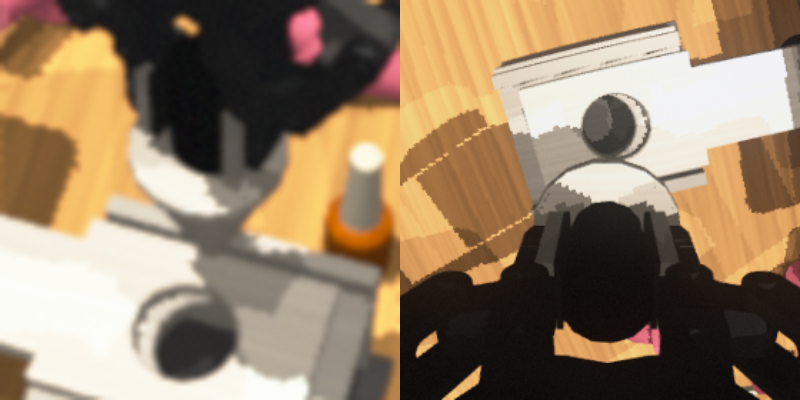

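The left crop has the pin's nose at (212,255), which agrees with the predicted pose. The right crop has the hole ahead of the collar. I correct laterally, then descend to just inside the hole.

>>> move_arm(steps="3 -2.5 0 0;3 -2.5 0 0;0 0 0 0;0 0 0 0")

```text
clock: 7.28
tool_pos: [0.5226, 0.2516, 0.3739]
tcp_rot: [0.002, 0.808, 0.589, -0.005]
ft_force: [0.5, -0.4, -2.1]
grip_width: 0.0246
```

```bash
python3 -c "
from h import *
rep(); goG(.522,.2513)"
```

```text
tcp [0.5226 0.2516 0.3739] grasp [0.5216 0.2501 0.2189] z [-0.0066 -0.0096 -0.9999] yaw 72.17 F [ 0.5 -0.4 -2.1] w 0.02455940091993849 t 7.2833
shift for grasp [ 1.3  0.  -0. ]
```

>>> move_arm(steps="1 0 10 0;1 0 10 0;0 0 10 0;0 0 10 0;0 0 8 0;0 0 5 0;0 0 0 0;0 0 0 0")

```text
clock: 7.95
tool_pos: [0.5222, 0.2532, 0.3133]
tcp_rot: [0.001, 0.808, 0.589, -0.007]
ft_force: [0.6, 0.1, -1.4]
grip_width: 0.025
```

```bash
python3 -c "
from h import *
rep(); goG(.522,.2513)"
```

```text
tcp [0.5222 0.2532 0.3133] grasp [0.5207 0.2515 0.1583] z [-0.0101 -0.0108 -0.9999] yaw 72.2 F [ 0.6  0.1 -1.4] w 0.024952699605784043 t 7.95
shift for grasp [ 0.2  1.3 -0. ]
```

>>> move_arm(steps="0 1 8 0;0 0.5 6 0;0 0 5 0;0 0 0 0")

```text
clock: 8.28
tool_pos: [0.5265, 0.2528, 0.2948]
tcp_rot: [0.004, 0.808, 0.589, -0.002]
ft_force: [0.5, 0.6, -2.4]
grip_width: 0.0245
```

```bash
python3 -c "
from h import *
rep(); goG(.522,.2513)"
```

```text
tcp [0.5265 0.2528 0.2948] grasp [0.5267 0.2516 0.1398] z [ 0.001  -0.0083 -1.    ] yaw 72.19 F [ 0.5  0.6 -2.4] w 0.024538721199656534 t 8.2833
shift for grasp [-1.7 -4.4 -0. ]
```

>>> move_arm(steps="-0.5 -2 0 0;-0.5 -1.5 0 0;0 0 0 0;0 0 0 0")

```text
clock: 8.62
tool_pos: [0.5245, 0.2529, 0.2955]
tcp_rot: [0.005, 0.808, 0.589, 0.001]
ft_force: [1.2, -0.5, -1.9]
grip_width: 0.0245
```

```bash
python3 -c "
from h import *
rep(); goG(.522,.2513)"
```

```text
tcp [0.5245 0.2529 0.2955] grasp [0.5257 0.2517 0.1405] z [ 0.0077 -0.0076 -0.9999] yaw 72.2 F [ 1.2 -0.5 -1.9] w 0.024523737492692103 t 8.6167
shift for grasp [-1.5 -3.4 -0. ]
```

>>> move_arm(steps="-0.5 -2 3 0;-0.5 -2 4 0;0 0 4 0;0 0 0 0")

```text
clock: 8.95
tool_pos: [0.5232, 0.2535, 0.2871]
tcp_rot: [0.008, 0.808, 0.589, 0.007]
ft_force: [3.6, -0.6, -2.8]
grip_width: 0.0246
```

```bash
python3 -c "
from h import *
rep(); goG(.522,.2513)"
```

```text
tcp [0.5232 0.2535 0.2871] grasp [0.5265 0.2527 0.1321] z [ 0.0214 -0.0051 -0.9998] yaw 72.23 F [ 3.6 -0.6 -2.8] w 0.024632671241141952 t 8.95
shift for grasp [-2.7 -3.8 -0.1]
```

>>> move_arm(steps="-1 -4 4 0;-1 -4 5 0;0 -2 5 0;0 -1 2 0")

```text
clock: 9.28
tool_pos: [0.515, 0.2545, 0.2711]
tcp_rot: [0.012, 0.807, 0.59, 0.012]
ft_force: [5.7, -2.3, 1.9]
grip_width: 0.0249
```

```bash
python3 -c "
from h import *
rep(); goG(.522,.2513)"
```

```text
tcp [0.515  0.2545 0.2711] grasp [0.5201 0.2536 0.1162] z [ 0.0333 -0.0052 -0.9994] yaw 72.31 F [ 5.7 -2.3  1.9] w 0.02486366607622358 t 9.2833
shift for grasp [-1.7  2.5  0.1]
```

>>> move_arm(steps="-0.5 1 3 0;-0.5 1 4 0;0 0 4 0;0 0 4 0")

```text
clock: 9.62
tool_pos: [0.5165, 0.2533, 0.2643]
tcp_rot: [0.011, 0.807, 0.59, 0.011]
ft_force: [-3.5, -4.2, 32.5]
grip_width: 0.0248
```

```bash
python3 -c "
from h import *
rep(); goG(.522,.2513)"
```

```text
tcp [0.5165 0.2533 0.2643] grasp [0.5214 0.2527 0.1094] z [ 0.0316 -0.0045 -0.9995] yaw 72.3 F [-3.5 -4.2 32.5] w 0.024804709577261233 t 9.6167
shift for grasp [-1.1  1.   0. ]
```

It is home at a grasp height of 0.109 m with 32 N up. I relax and look before letting go.

>>> move_arm(steps="0 0 0 0;0 0 0 0")

```text
clock: 9.78
tool_pos: [0.5158, 0.2533, 0.2662]
tcp_rot: [0.011, 0.807, 0.59, 0.012]
ft_force: [4.1, 0.2, -3.9]
grip_width: 0.0245
```

Run:
```python
from h import *
rep(); a=save('side','s4'); w=save('wrist','w4')
cv2.imwrite('pics/s4c.png',np.hstack([cv2.resize(a['pixels'][260:400,210:350],(400,400),interpolation=2),cv2.resize(w['pixels'][100:380,140:420],(400,400))]))
```

```text
tcp [0.5158 0.2533 0.2662] grasp [0.5208 0.2527 0.1113] z [ 0.032  -0.0039 -0.9995] yaw 72.3 F [ 4.1  0.2 -3.9] w 0.024508596895034002 t 9.7833
```

View pics/s4c.png

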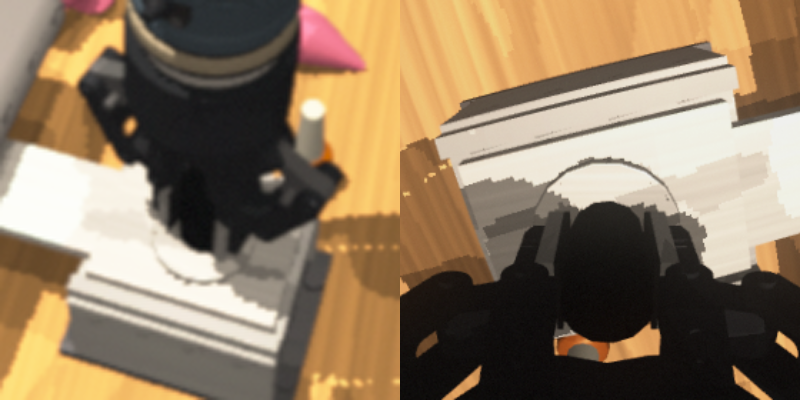

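Both views show the collar down on the plate. I press once more, then open.

>>> move_arm(steps="0 0 4 0;0 0 4 0;0 0 3 0")

```text
clock: 10.13
tool_pos: [0.5167, 0.2536, 0.2645]
tcp_rot: [0.011, 0.807, 0.59, 0.011]
ft_force: [-0.8, -1.6, 19.3]
grip_width: 0.0247
```

>>> move_arm(steps="0 0 0 0;0 0 0 0;0 0 0 0;0 0 0 0;0 0 0 0;0 0 0 0;0 0 0 0;0 0 0 0", grip=85)

```text
clock: 10.8
tool_pos: [0.5097, 0.253, 0.2583]
tcp_rot: [0.005, 0.808, 0.59, -0.001]
ft_force: [0.4, -0.7, 0.1]
grip_width: 0.0848
```

```bash
python3 -c "
from h import *
rep(); goG(.522,.2513)"
```

```text
tcp [0.5097 0.253  0.2583] grasp [0.5104 0.2515 0.1033] z [ 0.0041 -0.0096 -0.9999] yaw 72.28 F [ 0.4 -0.7  0.1] w 0.08479488250449761 t 10.8
shift for grasp [ 3.3 11.2  0. ]
```

>>> move_arm(steps="0 3 -8 0;0 3 -12 0;0 3 -20 0;0 0 -30 0;0 0 -30 0;-20 0 -30 0;-30 0 -10 0;-30 0 0 0;-30 0 0 0;-30 0 0 0;-30 0 0 0;0 0 0 0;0 0 0 0")

```text
clock: 11.88
tool_pos: [0.4678, 0.0837, 0.4143]
tcp_rot: [0.009, 0.807, 0.591, 0.004]
ft_force: [-0.0, 0.0, -0.5]
grip_width: 0.085
```

Run:
```python
from h import *
rep(); a=save('side','s5'); t=save('top','t5'); w=wsave('w5')
for n,im in(('side',a),('top',t)):
    P=cloud(im); k=(im['pixels'].max(2)<75)&(np.hypot(P[...,0]-.522,P[...,1]-.2513)<.03)&(P[...,2]>.118)&(P[...,2]<.145)
    q=P[k]; print(n,k.sum(),np.median(q,0) if k.any() else '', np.percentile(q[:,2],[5,95]) if k.any() else '')
cv2.imwrite('pics/s5c.png',np.hstack([cv2.resize(a['pixels'][260:400,210:350],(400,400),interpolation=2),cv2.resize(w['pixels'][0:280,140:420],(400,400))]))
```

```text
tcp [0.4678 0.0837 0.4143] grasp [0.4704 0.082  0.2593] z [ 0.0169 -0.011  -0.9998] yaw 72.44 F [-0.   0.  -0.5] w 0.08498993859905087 t 11.8833
side 255 [0.52052295 0.25395608 0.12851563] [0.12026226 0.13042408]
top 0
```

View pics/s5c.png

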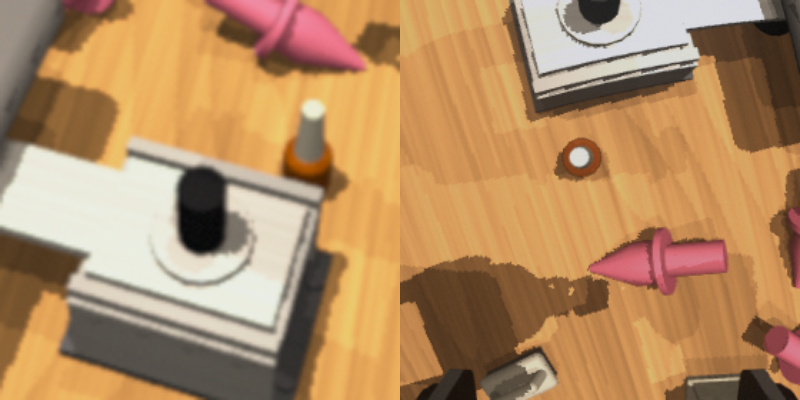

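The pin stands upright with its collar flat on the plate. The grip top reads 0.1285–0.130 m against 0.129 m when home, and nothing touches it.

```bash
python3 -c "
from h import *
ctrl.sign_off()"
```

```text
the job is handed in; nothing more can be done
```

The tapered pin is seated through both holes and released, and I handed the job in at about 12 s on the robot's clock, well inside the 38 s limit.

- **What I did:** I took the tall-grip pin from the rack and found both holes with the wrist camera; the rest hole was 8.2 mm too far to +x. I then pushed the pin down until it seated, with about 32 N at the wrist, let go and backed away.
- **Last checks:** The side view shows the pin upright with its collar flat on the plate. The top of the grip measured about 0.130 m (0.129 m expected when home). The side camera put the pin about 3 mm from the bracket hole, and its calibration is only good to about 2 mm. Wrist force was close to zero with the arm clear.
- **Checks that failed or were not made:** The top camera found no points on the grip in the final check, probably because the arm hid it, so only the side camera confirms the height and position. I did not measure the hole alignment directly after seating; it follows from the pin's shank being down through both holes. The tool was tilted about 1.8° while pushing.
- **Pink decoys:** The ones standing on their noses fell over during the job. I don't know whether the arm touched them. At least one still lay on the table in the last pictures; I saw nothing fall off.

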